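# Potatoes done: spoon off, lid on, hot plate off

## Robot

A 6-joint arm with a two-finger parallel gripper is mounted at the origin on the work surface. World frame = base frame: x ahead of the robot, y to its left, z up, the work surface at z = 0. Lengths are in m, angles in rad, forces in N, time in s.
With the tool pointing down it reaches from about 0.275 to 0.775 m from the base axis. Payload 14.6 kg.
Tool frame: the origin (TCP) lies at the centre of the arm's flange, where the gripper is bolted on; the fingertips stand 173 mm ahead of it and the grasp point (between the pads) lies 155 mm ahead of it; z points along the fingers, y is the line along which they close (so a half turn about z gives the same grasp; the last joint's range is limited). The gripper opens to 85 mm and grips with 20 to 120 N. Pads are 22 mm wide; open, the fingers measure 114 mm over their backs; the gripper's body (76 mm by 85 mm) begins 54 mm behind the grasp point. The pads swing forward as they close: fully open they stand 13 mm farther back than shut.
Start: joints at [1.183, 0.263, -0.048, 1.259, 0, 1.415], TCP at [0.121, 0.511, 0.405] pointing down, gripper open.
Joint ranges: [-2.65, 2.65], [-0.89, 1.7], [-1.18, 1.37], [-2.13, 2.11], [-1.35, 1.29], [-3.14, 3.14]. Speed limits (rad/s): [1.89, 1.89, 2.57, 2.79, 3.14, 3.14].

## Interface

Orientations are given as a 3x3 rotation matrix whose columns are the frame's x, y, z axes.
In Python, from plant import arm gives the robot as it stands.
- The arm moves only by the tool servo_tool, never from a script. Its argument "plan" is a list of rows, each a list of 6 numbers: the shift along the tool's x, y, z in m, then the turn, a rotation vector about the tool's x, y, z in degrees. In form: [[x, y, z, rx, ry, rz], ...]. A call has 1 to 5 rows; each row is the pose to reach, as a shift and turn from the pose commanded when the call began, along the tool's axes at that moment; what a row does not reach only later rows make up. A row lasts 1/8 s, in which the tool goes at most 62.5 mm and 10.7 degrees, less where a joint would pass 70% of its speed; a pose out of reach is approached as far as the arm can. A call with a gripper value outside its range is refused whole. "jaw" is the finger opening in m, from 0 to 0.0854, set as the call begins (left out, the last holds). The fingers move at their own pace and stop on an object; "grip_force" is the grip in N (left out, the last holds). Time passes only in rows, so rows that repeat a pose let the fingers close. It gives the time, the measured TCP pose, the force, the opening and the grip force at its end, in the units of the state.
- arm.get_state(): the state, without advancing time (a new reading comes with each control period).
- arm.snapshot(name): name is "scene" or "top" or "wrist"; returns (picture, depth): 480x640x3 uint8, red, green, blue; 480x640 float32, m along the optical axis (not along the pixel's ray), 0 where there is no reading.
- arm.camera_model(name): a dict with "K" (3x3 intrinsics, pixels), "dist" ([k1, k2, p1, p2, k3] as OpenCV has them; the pictures are not rectified), "R" (3x3) and "t" (3): a world point X has camera coordinates R X + t; the wrist camera has in their place "hand_eye" (4x4, takes a point from camera to tool coordinates, whose origin is the TCP and whose axes are the flange's). Camera axes: x right, y down, z forward; pixel columns grow to the right and rows downward; lengths in m; the calibration is good to about 2 mm. A picture is of the moment at which its call begins: read the wrist's pose just before it. camera_model takes no time and is no camera call.
- arm.job_done(): hands the job in; it is judged then, once.
Trained networks look in the newest picture that a camera, given by its name, has taken for a name from the list of things; names that differ only in an ending like _2 or _b are one class to them, and where a whole thing is asked for, a point or a joint stands for the part that bears it (a point fixed in the world has none). Each returns a list of dicts, best first, with "conf" (0 to 1); they miss things now and then, are a little off and sometimes report something else, mostly with a low value. They report only what shows in the picture. A call takes as long as a camera call. They do not tell look-alikes from the thing itself.
- arm.cut_out(target, camera): "pixels" (480x640 bool, what is visible of it) and "rect" ([left, top, right, bottom] in pixels, round what is visible of it).
- arm.spot_point(target, camera): "location" ([column, row] in pixels: a listed point, or the origin of a listed thing).
The state is a dict: "clock": time; "joint_positions": joint angles; "joint_velocities": joint speeds; "tau": joint torques, N m; "tool_pos": TCP position; "orientation": TCP orientation; "contact_force": force on the tool from outside, world axes, zero at the start; "torque": the same for the moment, N m; "grip_width": finger opening in m; "grasp_force": force on a finger pad.
Only numpy, scipy, OpenCV 4.12 (cv2) and the standard library are available. Lean on these libraries where they do the work, as an engineer would, in place of code of your own. Each camera call takes 0.05 s, during which the arm holds its last target. There are 200 camera calls.

## Task

The potatoes are done: take the wooden spoon off the pot and lay it with its bowl in the saucer, set the lid gently on the pot, rim down and seated all round, and switch the hot plate off by turning its knob anticlockwise right to the stop. Leave the pot standing on the plate and everything else on the counter where it is.

Things in the scene. Friction and masses are not known exactly. Their poses are not given: they have to be found in the camera images.
- heat_knob (a joint): angle of the heat knob, rad: 0 is off, at the fully anticlockwise stop (as seen looking at the knob's face); grows clockwise, to the other stop at 4.7. Even friction of about 0.05 N m, no spring, no clicks: it stays where it is left. At 0 the pointer points up the slope, straight to the hot plate's rear (to the one long tick); a tick every 45 degrees from there clockwise
- knob_grip (a point): grip point on the axis of the heat knob, turning with it; black knob on the sloping strip: skirt 46 mm across, 7 mm high, with an upright bar 44 long, 14 wide, top 30 mm over the strip, white pointer line on top. The point is 7 mm below the bar's top. z: out along the axis, which leans 0.20 rad from vertical to the front (-x of the hot plate); x: along the bar to the pointer; y: across its flats
- hotplate: single electric hot plate, white case 300 mm deep (its x, from -155 to 145) by 230 mm wide, top 72 mm high, fixed to the counter. Origin: on the counter under the case, midway across; x points from the control strip to the rear. The front 100 mm slope down to 52 mm high and carry the knob 105 mm in front of the origin
- plate_centre (a point): centre of the top of the round cast-iron plate (155 mm across), 80 mm above the counter, 50 mm behind the hot plate's origin; the pot stands on it
- pot: steel pot of potatoes, about 0.95 kg, loose, standing on the iron plate. 160 mm across outside, 152 inside, 90 mm high; potatoes fill it to 56 mm above its underside. Two loop handles at its +y and -y sides, reaching 112 mm from its axis, 74 mm up. Origin: centre of its underside, z up
- lid: steel lid, about 0.24 kg, lying rim down on the counter. Flange 170 mm across, its top 10.5 mm above the origin; under it a tapered locating rim, 124 to 140 mm across, 8 mm deep, goes into the pot's mouth; domed to 24 mm, black mushroom knob in the middle. Origin: centre of the underside of the locating rim, z up through the knob. Seated on the pot, its origin is 82 mm above the pot's origin
- lid_knob (a point): grip point in the middle of the lid's knob, 47 mm above the lid's origin; the knob's head is 34 mm across from 40 to 54 mm, its top at 58 mm, with a narrower stem below 40 mm
- spoon: wooden spoon, 45 g, 258 mm long, lying flat across the pot's rim at the start (underside 90 mm above the pot's origin). Origin: its balance point on the underside of the handle; x points to the bowl end, z up. Handle 12 mm wide, 9 mm thick, from 156 mm behind the origin to the bowl
- spoon_bowl (a point): centre of the underside of the spoon's round bowl (47 mm across, 11 mm thick), 79 mm from the spoon's origin along its +x
- saucer: white saucer that serves as spoon rest, 150 mm across, rim 14 mm high, flat inner floor about 85 mm across and 5 mm high, 0.25 kg, loose. Origin at the centre of its underside
- pepper_mill: bystander: dark wooden pepper mill, 52 mm across, 148 mm high; origin under its centre
- salt_tub: bystander: cardboard salt tub, 82 mm across, 133 mm high; origin under its centre
- spice_jar: bystander: glass spice jar with black cap, 44 mm across, 95 mm high; origin under its centre
- tin: bystander: food tin with paper label, 77 mm across, 109 mm high; origin under its centre
- mug: bystander: white mug, 80 mm across, 92 mm high, handle at its +y side reaching 77 mm from its axis; origin under its centre
- vinegar: bystander: green glass bottle, 68 mm across, 210 mm high; origin under its centre
- salt_pot: bystander: small white lidded salt pot, 72 mm across, 62 mm high, on the robot's side of the hot plate; origin under its centre
Not all that is in view belongs to the job. Of the things that look like the saucer, the middle-sized one is meant.

How it is judged:
By the outcome, as a careful person would: the job done as asked, in the order asked, and still so for the second after the job is handed in, with the robot touching nothing.
It also fails if it takes over 72 s, if anything falls off the work surface, if the arm or the gripper's body presses on something with over 40 N, if the wrist force passes 120 N, or if a joint passes its speed limit or range.

## Working session

There is one attempt and no reset: what is moved stays moved. The work goes in short steps, Python scripts to look and compute and a tool call to move; the robot and the scene stay as the last step left them, time stands still between calls to the robot, and variables do not carry over. Pictures are saved under pics/ and viewed, at most 10 in all, crops included, and the job is handed in when it is done.

Besides the shell and the picture viewer there is one more tool, called as a command line: name --pt "numbers of a row" for each row, then --argument value for the rest. servo_tool: Moves the arm, as the interface text tells. Its arguments: {"type":"object","properties":{"plan":{"type":"array","items":{"type":"array","items":{"type":"number"}}},"jaw":{"type":"number"},"grip_force":{"type":"number"}},"required":["plan"]}

```bash
mkdir -p pics; ls
cat > h.py <<'E'
import numpy as np, cv2, json
from plant import arm
def snap(n):
    s=arm.get_state(); p,d=arm.snapshot(n); m=arm.camera_model(n)
    if 'R' in m: R=np.array(m['R']);t=np.array(m['t'])
    else:
        H=np.array(m['hand_eye']);T=np.eye(4);T[:3,:3]=s['orientation'];T[:3,3]=s['tool_pos']
        W=np.linalg.inv(T@H);R=W[:3,:3];t=W[:3,3]
    return p,d,dict(K=np.array(m['K']),D=np.array(m['dist']),R=R,t=t)
def save(p,f): cv2.imwrite('pics/'+f,cv2.cvtColor(p,cv2.COLOR_RGB2BGR))
def rays(c,uv):
    q=cv2.undistortPoints(np.array(uv,float).reshape(-1,1,2),c['K'],c['D']).reshape(-1,2)
    return np.c_[q,np.ones(len(q))]
def world(c,uv,z): # depth
    return (rays(c,uv)*np.array(z).reshape(-1,1)-c['t'])@c['R']
def onz(c,uv,h): # intersect with world z=h
    o=-c['R'].T@c['t']; r=rays(c,uv)@c['R']
    return o+r*((h-o[2])/r[:,2])[:,None]
def cloud(c,d,mask):
    v,u=np.nonzero(mask&(d>0)); return world(c,np.c_[u,v],d[v,u])
E
python3 - <<'E'
from h import *
np.set_printoptions(precision=4,suppress=True)
names=['hotplate','pot','lid','spoon','saucer','salt_pot','mug','vinegar','tin']
for n in ['scene','top']:
    p,d,c=snap(n); save(p,n+'0.png'); print(n,c['R'].tolist(),-c['R'].T@c['t'])
    for k in names:
        for o in arm.cut_out(k,n)[:4]:
            P=cloud(c,d,o['pixels'])
            print(k,round(o['conf'],2),np.array(o['rect']).tolist(), np.median(P,0) if len(P) else '', np.percentile(P,[2,98],axis=0).ravel() if len(P) else '')
    for k in ['knob_grip','lid_knob','spoon_bowl','spoon','pot','saucer']:
        for o in arm.spot_point(k,n)[:3]: print('pt',k,round(o['conf'],2),o['location'])
print(arm.get_state()['clock'])
E
```

```text
pics
scene [[-0.6014731221420119, 0.7988928852701013, -0.000491126820135894], [0.6668281241014009, 0.5017050173881876, -0.5510284279734801], [-0.4399662898997456, -0.3317562861383809, -0.834486327245403]] [1.0597 0.3489 1.1813]
hotplate 0.67 [261.5, 245.0, 411.8, 401.7] [0.6072 0.0967 0.0676] [ 0.4611 -0.0768  0.0076  0.773   0.1691  0.0912]
hotplate 0.32 [411.5, 256.1, 440.9, 285.3] [0.379  0.168  0.0418] [ 0.3287  0.1339 -0.0013  0.4047  0.1976  0.0589]
pot 0.58 [284.5, 259.9, 360.5, 349.5] [0.663  0.0414 0.126 ] [ 0.5867 -0.0563  0.0818  0.7418  0.1352  0.1703]
lid 0.69 [413.2, 307.4, 482.2, 375.2] [0.5077 0.2979 0.0144] [0.4235 0.2197 0.0066 0.5761 0.3714 0.0563]
lid 0.45 [205.6, 234.5, 245.9, 283.7] [ 0.6806 -0.2554  0.0992] [ 0.6379 -0.3047 -0.0005  0.708  -0.2345  0.113 ]
spoon 0.74 [263.7, 271.0, 360.6, 339.6] [0.6517 0.0401 0.1778] [ 0.5625 -0.0063  0.172   0.7996  0.0798  0.1831]
saucer 0.91 [230.7, 194.6, 281.5, 235.5] [ 0.5026 -0.3262  0.0093] [ 0.4393 -0.3892  0.0006  0.5703 -0.2569  0.0169]
saucer 0.74 [320.1, 178.1, 352.5, 200.7] [ 0.2844 -0.2085  0.0059] [ 0.2433 -0.2
[... 2509 characters left out ...]
472.4, 222.1] [ 0.6113 -0.5341  0.0318] [ 0.5696 -0.5882 -0.0036  0.6474 -0.4872  0.0952]
vinegar 0.95 [147.4, 190.5, 176.2, 215.6] [0.6092 0.4337 0.1339] [0.5861 0.4156 0.0135 0.6436 0.4693 0.2138]
tin 0.55 [363.4, 173.4, 390.6, 202.7] [ 0.6624 -0.2691  0.1072] [ 0.6336 -0.306   0.0024  0.7034 -0.2365  0.1167]
tin 0.19 [209.0, 183.3, 229.9, 199.3] [0.6539 0.2579 0.0895] [0.6378 0.2428 0.0073 0.6775 0.2817 0.1021]
pt knob_grip 0.72 [275.5, 236.6]
pt lid_knob 0.64 [210.9, 239.3]
pt spoon_bowl 0.58 [279.4, 210.0]
pt spoon_bowl 0.49 [390.2, 239.6]
pt spoon 0.77 [283.7, 187.3]
pt pot 0.82 [283.6, 188.1]
pt saucer 0.92 [389.8, 241.6]
pt saucer 0.91 [355.7, 303.9]
pt saucer 0.65 [467.0, 293.6]
1.6
```

```bash
python3 -c "
import cv2
a=cv2.imread('pics/scene0.png');b=cv2.imread('pics/top0.png')
cv2.imwrite('pics/sc.png',cv2.resize(a[150:430,180:553],(798,600),interpolation=cv2.INTER_CUBIC))
cv2.imwrite('pics/tp.png',cv2.resize(b[130:340,140:420],(800,600),interpolation=cv2.INTER_CUBIC))"
```

```text
(no output)
```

View pics/sc.png

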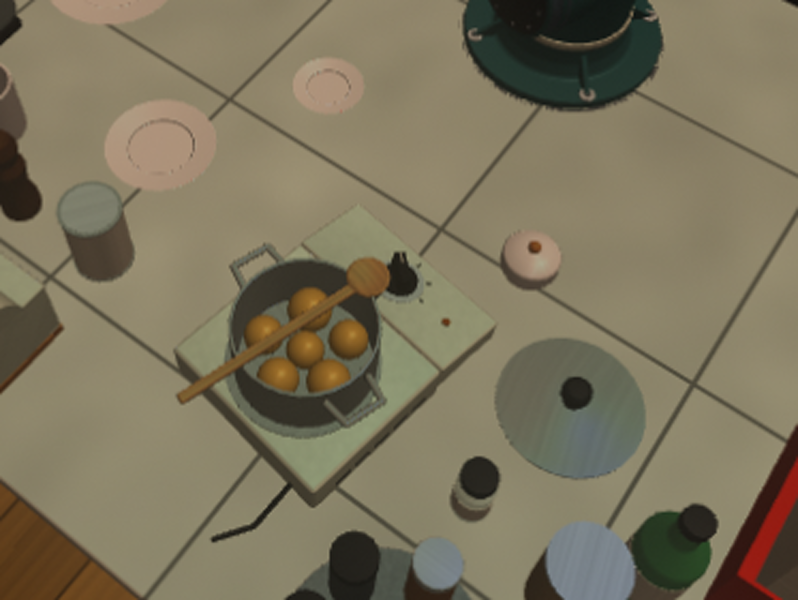

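View pics/tp.png

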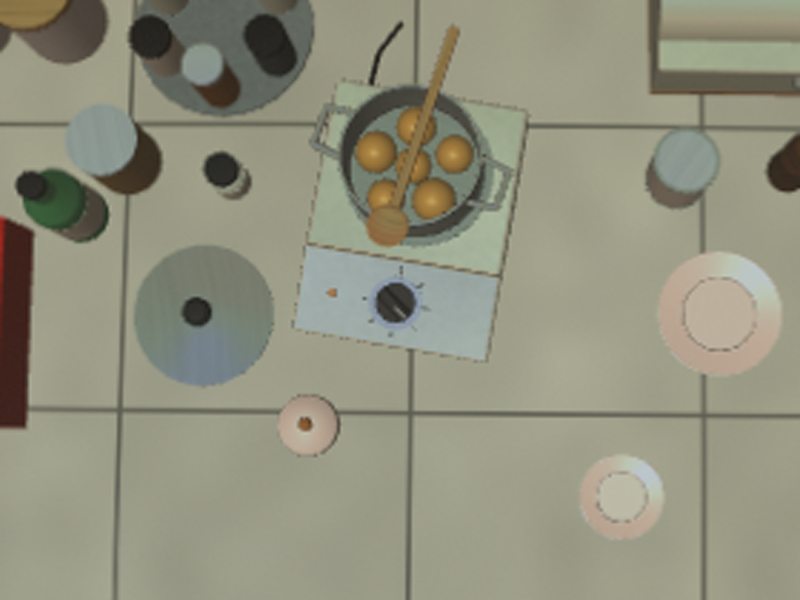

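The scene view shows the spoon across the pot, its bowl to the front near (368,275) of the full picture. The knob sits on the strip at (368,280), the lid is free at (449,335), and the middle-sized saucer is at (256,215). The top view agrees, with the saucer at (390,241), the lid at (211,239) and the knob at (277,236). I'll get the geometry and the arm frames next.

```bash
cat >> h.py <<'E'
from scipy.spatial.transform import Rotation as Ro
def circ(P):
    A=np.c_[2*P[:,:2],np.ones(len(P))]; s=np.linalg.lstsq(A,(P[:,:2]**2).sum(1),rcond=None)[0]
    return s[:2],np.sqrt(s[2]+s[0]**2+s[1]**2)
def delta(g,R,off=0.155): # grasp point target g (world), tool R -> shift mm (tool axes), rotvec deg
    s=arm.get_state(); R0=np.array(s['orientation']); p=np.array(g)-off*R[:,2]
    return np.round(R0.T@(p-s['tool_pos'])*1000,1), np.round(Ro.from_matrix(R0.T@R).as_rotvec(degrees=True),1)
def down(yaw): # tool down with tool y axis at world angle yaw (rad)
    y=np.array([np.cos(yaw),np.sin(yaw),0]);z=np.array([0,0,-1.]);return np.c_[np.cross(y,z),y,z]
np.set_printoptions(precision=4,suppress=True)
E
python3 - <<'E'
from h import *
s=arm.get_state();print(np.array(s['orientation']),s['tool_pos'],np.array(arm.camera_model('wrist')['hand_eye']),arm.camera_model('wrist')['K'])
for n in ['scene','top']:
    p,d,c=snap(n)
    for k,z0,z1 in [('spoon',.165,.2),('lid',.008,.013),('pot',.155,.2),('pepper_mill',0,.2),('spice_jar',0,.2)]:
        for o in arm.cut_out(k,n)[:1]:
            m=o['pixels'].copy(); m2=cv2.erode(m.astype(np.uint8),np.ones((3,3)))>0
            P=cloud(c,d,m); P=P[(P[:,2]>z0)&(P[:,2]<z1)]
            print(n,k,o['conf'],len(P),P.mean(0))
            if k=='spoon':
                mu=np.median(P[:,:2],0);u=np.linalg.svd(P[:,:2]-P[:,:2].mean(0))[2][0];t=(P[:,:2]-P[:,:2].mean(0))@u
                print(u,P[:,:2].mean(0)+np.outer(np.percentile(t,[0.5,99.5]),u),np.ptp(t),np.median(P[:,2]))
            if k in('lid',):
                h=cv2.convexHull(P[:,:2].astype(np.float32))[:,0];print(cv2.minEnclosingCircle(h))
            if k=='pot': print(circ(P))
E
```

```text
[[-0.973   0.2307  0.    ]
 [ 0.2307  0.973  -0.    ]
 [-0.     -0.     -1.    ]] [0.1211 0.5108 0.4047] [[ 0.0006 -0.9627 -0.2704  0.0667]
 [ 1.      0.0006 -0.0001  0.0005]
 [ 0.0002 -0.2704  0.9627  0.0305]
 [ 0.      0.      0.      1.    ]] [[370.7872   0.     321.6493]
 [  0.     370.7872 236.0618]
 [  0.       0.       1.    ]]
scene spoon 0.61 770 [0.6604 0.038  0.1777]
[ 0.9572 -0.2894] [[ 0.5614  0.068 ]
 [ 0.8022 -0.0048]] 0.2557345699369299 0.17766553710606137
scene lid 0.82 1165 [0.5032 0.2973 0.0109]
((0.4981677234172821, 0.2940655052661896), 0.08568748831748962)
scene pot 0.8 796 [0.6678 0.0416 0.1632]
(array([0.6624, 0.0404]), np.float64(0.08465834810317478))
scene pepper_mill 0.7 772 [ 0.6852 -0.3966  0.0841]
scene spice_jar 0.84 510 [0.6692 0.2644 0.0723]
top spoon 0.71 399 [0.6522 0.0399 0.1784]
[-0.9515  0.3076] [[ 0.8004 -0.008 ]
 [ 0.5611  0.0693]] 0.25669217586540005 0.17839155855497527
top lid 0.55 440 [0.4962 0.2942 0.0107]
((0.4979088306427002, 0.2956024706363678), 0.08439633995294571)
top pot 0.56 332 [0.6696 0.0411 0.1653]
(array([0.6593, 0.0406]), np.float64(0.08446094413440097))
top pepper_mill 0.62 311 [ 0.6731 -0.4002  0.0943]
top spice_jar 0.54 228 [0.6564 0.2602 0.0695]
```

Run:
```python
from h import *
print(delta([0.55,0.04,0.47-.155],down(np.radians(72.5))))
```

```text
(array([-525.9, -359.2,  -65.3]), array([ 0. , -0. ,  4.2]))
```

servo_tool --pt "-0.053 -0.036 -0.03 0 0 0" --pt "-0.106 -0.072 -0.065 0 0 0" --pt "-0.158 -0.108 -0.065 0 0 0" --pt "-0.21 -0.144 -0.065 0 0 0" --pt "-0.263 -0.18 -0.065 0 0 0" --jaw 0.05 --grip_force 40

```text
clock: 2.82
tool_pos: [0.3229, 0.2881, 0.4699]
orientation: [[-0.973, 0.23, 0.001], [0.23, 0.973, 0.0], [-0.001, 0.001, -1.0]]
contact_force: [0.7, 1.9, 0.0]
grip_width: 0.0501
grasp_force: 0.0
```

servo_tool --pt "-0.053 -0.036 0 0 0 0" --pt "-0.106 -0.072 0 0 0 2" --pt "-0.158 -0.108 0 0 0 4.2" --pt "-0.21 -0.144 0 0 0 4.2" --pt "-0.263 -0.179 0 0 0 4.2"

```text
clock: 3.45
tool_pos: [0.5338, 0.0571, 0.4697]
orientation: [[-0.953, 0.302, 0.001], [0.302, 0.953, 0.0], [-0.0, 0.0, -1.0]]
contact_force: [0.1, 1.1, 0.6]
grip_width: 0.0499
grasp_force: 0.0
```

servo_tool --pt "0 0 0 0 0 0" --pt "0 0 0 0 0 0"

```text
clock: 3.7
tool_pos: [0.5326, 0.0591, 0.4694]
orientation: [[-0.953, 0.302, -0.001], [0.302, 0.953, 0.0], [0.001, 0.0, -1.0]]
contact_force: [-0.1, 0.3, 0.7]
grip_width: 0.0497
grasp_force: 0.0
```

Run:
```python
from h import *
s=arm.get_state();print(s['tool_pos'],s['clock'],s['contact_force'])
p,d,c=snap('wrist');save(p,'w1.png');np.savez('w1.npz',p=p,d=d,**c)
for k in ['knob_grip','spoon','spoon_bowl','plate_centre','pot']:
    for o in arm.spot_point(k,'wrist')[:2]: print(k,round(o['conf'],2),o['location'])
for k in ['spoon','pot','hotplate','heat_knob']:
    for o in arm.cut_out(k,'wrist')[:1]:
        P=cloud(c,d,o['pixels']);print(k,round(o['conf'],2),o['rect'],P.mean(0))
        if k=='spoon':
            P=P[(P[:,2]>.165)&(P[:,2]<.2)]
            u=np.linalg.svd(P[:,:2]-P[:,:2].mean(0),full_matrices=False)[2][0];t=(P[:,:2]-P[:,:2].mean(0))@u
            print(u,P[:,:2].mean(0)+np.outer(np.percentile(t,[0.3,99.7]),u),np.ptp(t),np.median(P[:,2]))
        if k=='pot':
            P=P[(P[:,2]>.165)&(P[:,2]<.174)];q=P[:,:2]-[.66,.04];r=np.hypot(*q.T);P=P[(r>.07)&(r<.086)];print(circ(P),P[:,2].mean(),len(P))
        if k=='hotplate':
            P=P[(P[:,2]>.068)&(P[:,2]<.076)];print(cv2.minAreaRect(P[:,:2].astype(np.float32)))
```

```text
[0.5326 0.0591 0.4694] 3.7 [-0.0542  0.3494  0.6558]
knob_grip 0.92 [314.2, 175.7]
spoon 0.84 [344.9, 371.0]
spoon_bowl 0.74 [344.2, 280.3]
pot 0.92 [339.5, 322.8]
pot 0.45 [331.1, 255.5]
spoon 0.98 [312.5, 257.9, 375.5, 404.0] [0.6028 0.056  0.1784]
[ 0.9536 -0.3011] [[0.5614 0.0691]
 [0.6831 0.0306]] 0.13059627035488086 0.17889180540217597
pot 0.93 [243.7, 257.3, 474.8, 409.3] [0.6592 0.021  0.1226]
(array([0.6621, 0.0395]), np.float64(0.07648870354791643)) 0.16944904995736204 841
hotplate 0.82 [199.3, 115.0, 443.6, 399.9] [0.5385 0.0612 0.0665]
((0.6234623193740845, 0.042407453060150146), (0.2295769900083542, 0.2654101550579071), 81.00638580322266)
heat_knob 0.83 [296.1, 154.9, 342.1, 201.4] [0.5089 0.0608 0.0789]
```

View pics/w1.png

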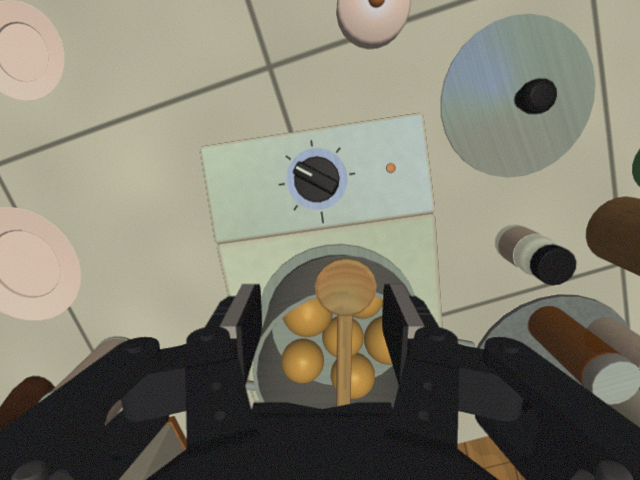

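The wrist view shows the knob at (316,178). Its pointer is toward (300,169) and the long tick at (322,216), so it reads about 120° and needs an anticlockwise turn. The spoon bowl is at (346,287). The handle grasp is next.

Run:
```python
from h import *
print(delta([0.688,0.0292,0.180],down(np.radians(72.5))))
c=dict(np.load('w1.npz'))
# knob angle: pointer & tick on strip
for uv,z in [([318,180],.098),([300,169],.09),([322,216],.07)]: print(onz(c,[uv],z))
```

```text
(array([-157.2,   18. ,  134.7]), array([ 0.,  0., -0.]))
[[0.5084 0.0638 0.098 ]]
[[0.4946 0.0506 0.09  ]]
[[0.5477 0.0553 0.07  ]]
```

servo_tool --pt "-0.053 0.006 0 0 0 0" --pt "-0.105 0.012 0.02 0 0 0" --pt "-0.157 0.018 0.05 0 0 0" --pt "-0.157 0.018 0.08 0 0 0" --pt "-0.157 0.018 0.105 0 0 0"

```text
clock: 4.82
tool_pos: [0.6884, 0.0288, 0.3625]
orientation: [[-0.953, 0.302, -0.002], [0.302, 0.953, 0.0], [0.002, -0.0, -1.0]]
contact_force: [-0.7, 0.6, 0.0]
grip_width: 0.0502
grasp_force: 0.0
```

servo_tool --pt "0 0 0.01 0 0 0" --pt "0 0 0.02 0 0 0" --pt "0 0 0.03 0 0 0" --pt "0 0 0.03 0 0 0" --pt "0 0 0.03 0 0 0"

```text
clock: 5.45
tool_pos: [0.688, 0.0289, 0.3351]
orientation: [[-0.954, 0.301, 0.001], [0.301, 0.954, -0.0], [-0.001, 0.0, -1.0]]
contact_force: [0.8, 0.3, 0.2]
grip_width: 0.0501
grasp_force: 0.0
```

Run:
```python
from h import *
print(delta([0.688,0.0292,0.180],down(np.radians(72.5))))
p,d,c=snap('wrist');save(p,'w2.png')
for o in arm.cut_out('spoon','wrist')[:1]:
    P=cloud(c,d,o['pixels']);P=P[(P[:,2]>.165)&(P[:,2]<.2)]
    u=np.linalg.svd(P[:,:2]-P[:,:2].mean(0),full_matrices=False)[2][0];t=(P[:,:2]-P[:,:2].mean(0))@u
    print(o['conf'],o['rect'],u,P[:,:2].mean(0)+np.outer(np.percentile(t,[0.3,99.7]),u),np.median(P[:,2]))
```

```text
(array([0.1, 0.3, 0.1]), array([ 0.,  0., -0.]))
0.91 [244.7, 0.0, 396.4, 409.8] [ 0.9541 -0.2994] [[0.5871 0.0611]
 [0.7257 0.0176]] 0.17903843644398226
```

View pics/w2.png

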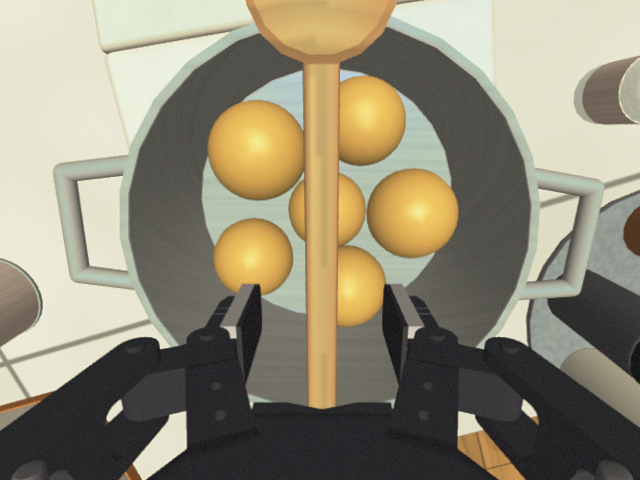

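The handle (column 322) is centred between the pads (about 250 and 395) and inside the pot's mouth. I'll close and lift.

servo_tool --pt "0 0 0 0 0 0" --pt "0 0 0 0 0 0" --pt "0 0 0 0 0 0" --pt "0 0 0 0 0 0" --pt "0 0 0 0 0 0" --jaw 0.0 --grip_force 40

```text
clock: 6.18
tool_pos: [0.6879, 0.0289, 0.3348]
orientation: [[-0.954, 0.301, 0.0], [0.301, 0.954, 0.0], [-0.0, 0.0, -1.0]]
contact_force: [-0.9, 0.9, 4.1]
grip_width: 0.011
grasp_force: 39.7
```

servo_tool --pt "0 0 -0.01 0 0 0" --pt "0 0 -0.03 0 0 0" --pt "0 0 -0.06 0 0 0" --pt "0 0 -0.09 0 0 0" --pt "0 0 -0.1 0 0 0"

```text
clock: 6.8
tool_pos: [0.688, 0.0289, 0.4365]
orientation: [[-0.954, 0.301, 0.002], [0.301, 0.954, -0.0], [-0.002, 0.0, -1.0]]
contact_force: [0.6, 0.0, -1.1]
grip_width: 0.011
grasp_force: 39.2
```

Run:
```python
from h import *
# saucer accurate centre
for n in ['scene','top']:
    p,d,c=snap(n)
    for o in arm.cut_out('saucer',n)[:4]:
        P=cloud(c,d,o['pixels']);P=P[(P[:,2]<.03)];h=P[:,:2].astype(np.float32)
        if len(P): print(n,o['conf'],cv2.minEnclosingCircle(h),[np.mean(np.percentile(h[:,i],[1,99])) for i in(0,1)],P[:,2].max())
    for o in arm.spot_point('saucer',n): print(onz(c,[o['location']],.003))
for n in ['scene','top']:
    p,d,c=snap(n)
    for o in arm.cut_out('spoon',n)[:1]:
        P=cloud(c,d,o['pixels']);P=P[(P[:,2]>.22)&(P[:,2]<.32)]
        u=np.linalg.svd(P-P.mean(0),full_matrices=False)[2][0];t=(P-P.mean(0))@u
        print(o['conf'],u,P.mean(0)+np.outer(np.percentile(t,[0.3,99.7]),u))
print(arm.get_state()['tool_pos'])
```

```text
scene 0.93 ((0.5086290836334229, -0.3237744867801666), 0.07579293102025986) [np.float64(0.5115824830532074), np.float64(-0.32383523881435394)] 0.02130187558326056
scene 0.67 ((0.3174589276313782, -0.5850502848625183), 0.1028059795498848) [np.float64(0.32138494223356245), np.float64(-0.5870389315485954)] 0.024674179193661883
[[ 0.5094 -0.322   0.003 ]]
[[ 0.3215 -0.5719  0.003 ]]
top 0.91 ((0.31647762656211853, -0.5859065651893616), 0.10403172671794891) [np.float64(0.31456593617796896), np.float64(-0.583087767213583)] 0.029782053926372176
top 0.59 ((0.28506243228912354, -0.20644867420196533), 0.049914658069610596) [np.float64(0.2860448360443115), np.float64(-0.20527611494064332)] 0.021844880887948448
top 0.58 ((0.5062198638916016, -0.32479918003082275), 0.07784805446863174) [np.float64(0.5054339049756527), np.float64(-0.32265473693609237)] 0.026488784118061413
[[ 0.4983 -0.3097  0.003 ]]
[[ 0.3176 -0.5781  0.003 ]]
[[ 0.2899 -0.2049  0.003 ]]
0.61 [ 0.9575 -0.2884 -0.0046] [[ 0.5603  0.0679  0.2767]
 [ 0.8043 -0.0056  0.2755]]
[0.6879 0.0289 0.4341]
```

```bash
cat >> h.py <<'E'
def seq(poses,start=None): # poses: list of (tcp pos,R); end-of-call delta in previous pose's frame
    s=arm.get_state(); p0,R0=(np.array(s['tool_pos']),np.array(s['orientation'])) if start is None else start
    for p,R in poses:
        print(np.round(R0.T@(p-p0)*1000,1),np.round(Ro.from_matrix(R0.T@R).as_rotvec(degrees=True),1)); p0,R0=p,R
E
python3 - <<'E'
from h import *
a=np.radians(-70);th=0.08
b=np.array([np.cos(a),np.sin(a),0]);x=b*np.cos(th)-np.array([0,0,np.sin(th)])
y=np.array([np.cos(np.radians(200)),np.sin(np.radians(200)),0]);R=np.c_[x,y,np.cross(x,y)]
S=np.array([0.5075,-0.324,0])
bc=S+0.014*b+[0,0,.007]
z=R[:,2]
g=bc-0.110*x-z*(0.0045+.0055)
tcp=g-.155*z
print(g,tcp,R)
s=arm.get_state();p0=np.array(s['tool_pos'])
up=tcp+[0,0,.16]
q=[(p0+(up-p0)*f,down(np.radians(72.5+127.5*f))) for f in(1/3,2/3,1)]
seq(q+[(tcp+[0,0,.06],R),(tcp,R)])
E
```

```text
[ 0.4751 -0.2349  0.0258] [ 0.4793 -0.2465  0.1803] [[ 0.3409 -0.9397 -0.0273]
 [-0.9367 -0.342   0.0751]
 [-0.0799  0.     -0.9968]]
[  38.6 -108.5   31.3] [  0.   -0.  -42.5]
[101.8 -53.8  31.3] [  0.    0.  -42.5]
[111.4  29.1  31.3] [  0.    0.  -42.5]
[  0.   0. 100.] [ 0.  -4.6 -0. ]
[ 4.8  0.  59.8] [0. 0. 0.]
```

servo_tool --pt "0.008 -0.022 0.006 0 0 -8.5" --pt "0.016 -0.043 0.012 0 0 -17" --pt "0.023 -0.065 0.018 0 0 -25.5" --pt "0.031 -0.087 0.025 0 0 -34" --pt "0.039 -0.1085 0.031 0 0 -42.5"

```text
clock: 7.92
tool_pos: [0.6174, -0.0634, 0.4032]
orientation: [[-0.905, -0.426, -0.0], [-0.426, 0.905, 0.0], [0.0, 0.0, -1.0]]
contact_force: [1.4, -0.0, -1.0]
grip_width: 0.0108
grasp_force: 39.2
```

servo_tool --pt "0.02 -0.011 0.006 0 0 -8.5" --pt "0.041 -0.022 0.012 0 0 -17" --pt "0.061 -0.032 0.018 0 0 -25.5" --pt "0.081 -0.043 0.025 0 0 -34" --pt "0.102 -0.054 0.031 0 0 -42.5"

```text
clock: 8.55
tool_pos: [0.5478, -0.1553, 0.3722]
orientation: [[-0.379, -0.926, -0.0], [-0.926, 0.379, 0.0], [-0.0, 0.0, -1.0]]
contact_force: [-0.2, -0.2, -0.7]
grip_width: 0.0107
grasp_force: 39.2
```

servo_tool --pt "0.022 0.006 0.006 0 0 -8.5" --pt "0.045 0.012 0.012 0 0 -17" --pt "0.067 0.017 0.018 0 0 -25.5" --pt "0.089 0.023 0.025 0 0 -34" --pt "0.111 0.029 0.031 0 0 -42.5"

```text
clock: 9.18
tool_pos: [0.4785, -0.2467, 0.3413]
orientation: [[0.346, -0.938, -0.0], [-0.938, -0.346, 0.0], [-0.0, 0.0, -1.0]]
contact_force: [0.2, 0.0, -0.0]
grip_width: 0.0103
grasp_force: 39.2
```

servo_tool --pt "0 0 0.025 0 -2 0" --pt "0 0 0.05 0 -4.6 0" --pt "0 0 0.08 0 -4.6 0" --pt "0 0 0.1 0 -4.6 0" --pt "0 0 0.1 0 -4.6 0"

```text
clock: 9.8
tool_pos: [0.4788, -0.2453, 0.2393]
orientation: [[0.339, -0.94, -0.031], [-0.937, -0.341, 0.079], [-0.085, 0.002, -0.996]]
contact_force: [-0.4, -1.2, -0.2]
grip_width: 0.0112
grasp_force: 39.2
```

Run:
```python
from h import *
a=np.radians(-70);th=0.08
b=np.array([np.cos(a),np.sin(a),0]);x=b*np.cos(th)-np.array([0,0,np.sin(th)])
y=np.array([np.cos(np.radians(200)),np.sin(np.radians(200)),0]);R=np.c_[x,y,np.cross(x,y)]
seq([(np.array([0.4793,-0.2465,0.1803]),R)])
p,d,c=snap('wrist');save(p,'w3.png')
for k in ['spoon','saucer']:
  for o in arm.cut_out(k,'wrist')[:2]:
    P=cloud(c,d,o['pixels']);print(k,o['conf'],o['rect'],P.min(0),P.max(0))
    if k=='saucer':
        P=P[P[:,2]<.03];print(cv2.minEnclosingCircle(P[:,:2].astype(np.float32)))
for k in ['saucer','spoon_bowl']:
  for o in arm.spot_point(k,'wrist')[:2]: print(k,o['location'],o['conf'],onz(c,[o['location']],.003 if k=='saucer' else .067))
```

```text
[ 6.3 -0.2 58.7] [ 0.1  0.3 -0.1]
spoon 0.61 [245.9, 0.6, 392.9, 406.1] [ 0.4565 -0.3572  0.0028] [ 0.5337 -0.1936  0.1402]
saucer 0.85 [502.5, 305.9, 639.7, 420.5] [ 0.2248 -0.2674 -0.0012] [ 0.4372 -0.1786  0.141 ]
((0.28163793683052063, -0.20607049763202667), 0.05719568952918053)
saucer 0.64 [164.3, 0.3, 482.7, 216.1] [ 0.4275 -0.3749 -0.0021] [ 0.586  -0.243   0.0793]
((0.5071129202842712, -0.323394775390625), 0.08071114867925644)
saucer [564.5, 362.4] 0.86 [[ 0.2928 -0.2071  0.003 ]]
spoon_bowl [322.6, 230.6] 0.45 [[ 0.4857 -0.2615  0.067 ]]
```

View pics/w3.png

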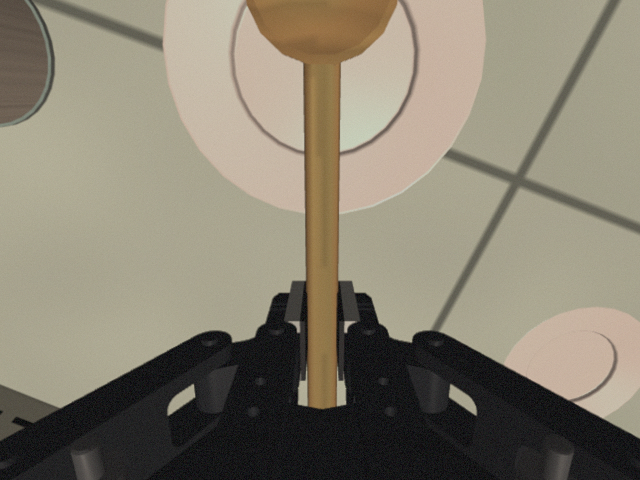

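The spoon (column 322) points across the middle of the saucer, with its bowl over the floor's near half. I'll lower it in stages.

servo_tool --pt "0.002 0 0.015 0 0 0" --pt "0.004 0 0.03 0 0 0" --pt "0.006 0 0.042 0 0 0" --pt "0.006 0 0.05 0 0 0" --pt "0.006 0 0.052 0 0 0"

```text
clock: 10.68
tool_pos: [0.4795, -0.2478, 0.1887]
orientation: [[0.34, -0.94, -0.028], [-0.937, -0.341, 0.076], [-0.081, 0.0, -0.997]]
contact_force: [0.3, 0.8, 0.0]
grip_width: 0.0111
grasp_force: 39.2
```

servo_tool --pt "0 0 0.002 0 0 0" --pt "0 0 0.004 0 0 0" --pt "0 0 0.005 0 0 0" --pt "0 0 0.005 0 0 0"

```text
clock: 11.18
tool_pos: [0.4795, -0.2475, 0.1843]
orientation: [[0.34, -0.94, -0.027], [-0.937, -0.341, 0.075], [-0.08, -0.0, -0.997]]
contact_force: [0.2, 0.2, 0.5]
grip_width: 0.0109
grasp_force: 39.2
```

Run:
```python
from h import *
s=arm.get_state();print(s['contact_force'],s['torque'],s['tool_pos'])
p,d,c=snap('scene')
for o in arm.cut_out('spoon','scene')[:1]:
    P=cloud(c,d,o['pixels']);print(o['conf'],o['rect'],P.min(0),P.max(0))
    A=np.c_[P[:,1],np.ones(len(P))];
    for y0 in np.arange(-.37,-.08,.02):
        q=P[abs(P[:,1]-y0)<.01]
        if len(q): print(round(y0,2),np.median(q,0),len(q))
```

```text
[0.1988 0.2387 0.5181] [-0.0677 -0.0248 -0.0345] [ 0.4795 -0.2475  0.1843]
0.61 [240.7, 208.1, 325.2, 233.5] [ 0.4269 -0.3634 -0.001 ] [ 0.535  -0.1221  0.0432]
-0.37 [ 0.5139 -0.3614  0.0172] 5
-0.35 [ 0.5136 -0.3491  0.0181] 73
-0.33 [ 0.5135 -0.3316  0.0204] 61
-0.31 [ 0.5048 -0.3115  0.0216] 26
-0.29 [ 0.4974 -0.2908  0.0232] 26
-0.27 [ 0.4947 -0.2794  0.0272] 1
-0.23 [ 0.4706 -0.2241  0.0297] 9
-0.21 [ 0.4672 -0.2101  0.0299] 33
-0.19 [ 0.46   -0.1897  0.031 ] 34
-0.17 [ 0.452  -0.1682  0.034 ] 31
-0.15 [ 0.4453 -0.151   0.0349] 31
-0.13 [ 0.4391 -0.1314  0.038 ] 30
```

servo_tool --pt "0 0 0.001 0 0 0" --pt "0 0 0.002 0 0 0" --pt "0 0 0.003 0 0 0" --pt "0 0 0.003 0 0 0"

```text
clock: 11.78
tool_pos: [0.4794, -0.2473, 0.1812]
orientation: [[0.34, -0.94, -0.028], [-0.937, -0.341, 0.075], [-0.08, 0.0, -0.997]]
contact_force: [0.2, -0.4, -0.4]
grip_width: 0.0111
grasp_force: 39.2
```

Run:
```python
from h import *
s=arm.get_state();print(s['contact_force'],s['torque'],s['tool_pos'])
```

```text
[ 0.2334 -0.3608 -0.3614] [-0.0466 -0.0493 -0.0514] [ 0.4794 -0.2473  0.1812]
```

One more small step.

servo_tool --pt "0 0 0.001 0 0 0" --pt "0 0 0.002 0 0 0" --pt "0 0 0.002 0 0 0" --pt "0 0 0.002 0 0 0"

```text
clock: 12.28
tool_pos: [0.4794, -0.2471, 0.1794]
orientation: [[0.34, -0.94, -0.027], [-0.937, -0.341, 0.075], [-0.08, -0.0, -0.997]]
contact_force: [-0.1, 1.0, 3.4]
grip_width: 0.0108
grasp_force: 39.7
```

servo_tool --pt "0 0 0 0 0 0" --pt "0 0 0 0 0 0" --pt "0 0 0 0 0 0" --jaw 0.03

```text
clock: 12.65
tool_pos: [0.4793, -0.2472, 0.1792]
orientation: [[0.34, -0.94, -0.028], [-0.937, -0.341, 0.075], [-0.08, 0.0, -0.997]]
contact_force: [-1.0, 0.5, -0.7]
grip_width: 0.0298
grasp_force: 0.0
```

servo_tool --pt "0 0 -0.008 0 0 0" --pt "0 0 -0.025 0 0 0" --pt "0 0 -0.06 0 0 0" --pt "0 0 -0.11 0 0 0" --pt "0 0 -0.17 0 0 0"

```text
clock: 13.28
tool_pos: [0.4836, -0.2598, 0.3505]
orientation: [[0.34, -0.94, -0.028], [-0.937, -0.341, 0.076], [-0.081, 0.001, -0.997]]
contact_force: [1.5, -0.9, -0.4]
grip_width: 0.0301
grasp_force: 0.0
```

Run:
```python
from h import *
p,d,c=snap('wrist');save(p,'w4.png')
for k in ['spoon_bowl','saucer']:
  for o in arm.spot_point(k,'wrist')[:2]: print(k,o['location'],o['conf'],onz(c,[o['location']],.006))
for o in arm.cut_out('saucer','wrist')[:2]:
    P=cloud(c,d,o['pixels']);P=P[P[:,2]<.03];print(cv2.minEnclosingCircle(P[:,:2].astype(np.float32)))
L=np.array([.498,.2955])
s=arm.get_state();p0=np.array(s['tool_pos'])
up=np.array([.40,.13,.42])
q=[(p0+(up-p0)*f,down(np.radians(200-127.5*f))) for f in(.5,1)]
seq(q)
# lid from scene, top
for n in ['scene','top']:
    p,d,c=snap(n)
    for o in arm.cut_out('lid',n)[:1]:
        P=cloud(c,d,o['pixels']);Q=P[(P[:,2]>.005)&(P[:,2]<.015)];K=P[P[:,2]>.045];print(n,cv2.minEnclosingCircle(Q[:,:2].astype(np.float32)),K.mean(0))
    for o in arm.spot_point('lid_knob',n)[:1]: print(o,onz(c,[o['location']],.047))
```

```text
saucer [490.3, 299.3] 0.92 [[ 0.2958 -0.2089  0.006 ]]
saucer [322.6, 100.8] 0.89 [[ 0.5067 -0.3209  0.006 ]]
((0.28401249647140503, -0.20622986555099487), 0.054599735885858536)
[-199.8  -27.1  -19.4] [ 2.4  4.  63.7]
[-111.8  165.3  -35. ] [ 0.   0.  63.7]
scene ((0.4985080659389496, 0.29449227452278137), 0.08581966161727905) [0.5017 0.2954 0.0554]
{'location': [448.5, 331.8], 'conf': 0.57} [[0.4973 0.2929 0.047 ]]
top ((0.5003540515899658, 0.29659250378608704), 0.08729895204305649) [0.4974 0.2954 0.0573]
{'location': [209.6, 240.5], 'conf': 0.77} [[0.4918 0.2918 0.047 ]]
```

View pics/w4.png

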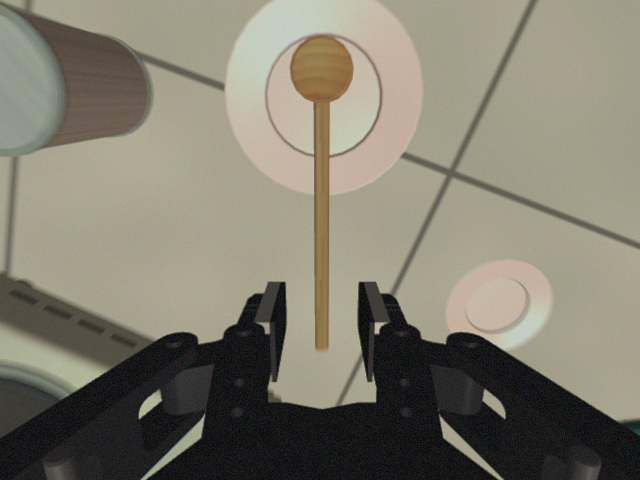

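The spoon lies with its bowl on the saucer's inner floor at (322,70) and the handle over the rim, clear of the small plate and the hot plate. The lid is next.

Run:
```python
from h import *
s=arm.get_state();p0=np.array(s['tool_pos'])
up=np.array([.45,.29,.42])
q=[(p0+(up-p0)*f,down(np.radians(200-110*f))) for f in(1/3,2/3,1)]
seq(q)
```

```text
[-177.5  -51.9   -9.6] [ 1.5  4.5 36.6]
[-172.3   63.4  -24. ] [ 0.   0.  36.7]
[-100.4  153.8  -24. ] [ 0.   0.  36.7]
```

servo_tool --pt "-0.036 -0.01 -0.005 0.5 1 7.3" --pt "-0.071 -0.021 -0.01 0.9 2 14.6" --pt "-0.107 -0.031 -0.01 1.3 3 22" --pt "-0.142 -0.042 -0.01 1.5 4 29.3" --pt "-0.1775 -0.052 -0.01 1.5 4.5 36.6"

```text
clock: 14.4
tool_pos: [0.4724, -0.0755, 0.3727]
orientation: [[-0.291, -0.957, -0.0], [-0.957, 0.291, -0.001], [0.001, -0.0, -1.0]]
contact_force: [0.8, -0.5, -0.4]
grip_width: 0.0299
grasp_force: 0.0
```

servo_tool --pt "-0.034 0.013 -0.005 0 0 7.3" --pt "-0.069 0.025 -0.01 0 0 14.6" --pt "-0.103 0.038 -0.014 0 0 22" --pt "-0.138 0.051 -0.019 0 0 29.3" --pt "-0.172 0.063 -0.024 0 0 36.7"

```text
clock: 15.02
tool_pos: [0.4614, 0.1074, 0.3965]
orientation: [[-0.805, -0.593, -0.0], [-0.593, 0.805, -0.001], [0.001, -0.001, -1.0]]
contact_force: [0.0, 0.5, 0.4]
grip_width: 0.0299
grasp_force: 0.0
```

servo_tool --pt "-0.02 0.031 -0.005 0 0 7.3" --pt "-0.04 0.062 -0.01 0 0 14.6" --pt "-0.06 0.092 -0.014 0 0 22" --pt "-0.08 0.123 -0.019 0 0 29.3" --pt "-0.1 0.154 -0.024 0 0 36.7" --jaw 0.06

```text
clock: 15.65
tool_pos: [0.4498, 0.2907, 0.4202]
orientation: [[-1.0, 0.005, -0.0], [0.005, 1.0, -0.001], [0.0, -0.001, -1.0]]
contact_force: [0.5, -0.1, -0.5]
grip_width: 0.0604
grasp_force: 0.0
```

servo_tool --pt "0 0 0 0 0 0" --pt "0 0 0 0 0 0" --pt "0 0 0 0 0 0"

```text
clock: 16.02
tool_pos: [0.4501, 0.2887, 0.4204]
orientation: [[-1.0, 0.001, 0.0], [0.001, 1.0, -0.001], [-0.0, -0.001, -1.0]]
contact_force: [-0.1, 0.2, 0.1]
grip_width: 0.06
grasp_force: 0.0
```

Run:
```python
from h import *
p,d,c=snap('wrist')
for o in arm.cut_out('lid','wrist')[:2]:
    P=cloud(c,d,o['pixels']);Q=P[(P[:,2]>.004)&(P[:,2]<.018)];K=P[P[:,2]>.052];print(o['conf'],o['rect'],cv2.minEnclosingCircle(Q[:,:2].astype(np.float32)),len(K) and cv2.minEnclosingCircle(K[:,:2].astype(np.float32)),P[:,2].max())
for o in arm.spot_point('lid_knob','wrist')[:1]: print(o,onz(c,[o['location']],.047))
print(delta([.499,.295,.047],down(np.pi/2)))
```

```text
0.56 [249.7, 165.2, 407.7, 317.1] ((0.5005661249160767, 0.29560387134552), 0.0851830393075943) ((0.5002811551094055, 0.29532498121261597), 0.017049172893166542) 0.06027637452460547
{'location': [330.5, 258.8], 'conf': 0.56} [[0.5029 0.2969 0.047 ]]
(array([-48.7,   6.4, 218.6]), array([-0.1,  0. , -0.1]))
```

servo_tool --pt "-0.02 0.003 0.05 0 0 0" --pt "-0.04 0.0067 0.1 0 0 0" --pt "-0.05 0.0067 0.15 0 0 0" --pt "-0.05 0.0067 0.185 0 0 0" --pt "-0.05 0.0067 0.195 0 0 0"

```text
clock: 16.8
tool_pos: [0.4997, 0.2953, 0.2239]
orientation: [[-1.0, 0.002, -0.002], [0.002, 1.0, -0.002], [0.002, -0.002, -1.0]]
contact_force: [0.3, -0.5, 0.3]
grip_width: 0.06
grasp_force: 0.0
```

servo_tool --pt "0 0 0.01 0 0 0" --pt "0 0 0.018 0 0 0" --pt "0 0 0.0235 0 0 0" --pt "0 0 0.0235 0 0 0" --pt "0 0 0.0235 0 0 0"

```text
clock: 17.42
tool_pos: [0.5003, 0.296, 0.2025]
orientation: [[-1.0, 0.001, 0.001], [0.001, 1.0, -0.001], [-0.001, -0.001, -1.0]]
contact_force: [-0.5, -0.8, 0.3]
grip_width: 0.0597
grasp_force: 0.0
```

servo_tool --pt "0 0 0 0 0 0" --pt "0 0 0 0 0 0" --pt "0 0 0 0 0 0" --pt "0 0 0 0 0 0" --pt "0 0 0 0 0 0" --jaw 0.0 --grip_force 45

```text
clock: 18.05
tool_pos: [0.5002, 0.2959, 0.2026]
orientation: [[-1.0, 0.001, 0.001], [0.001, 1.0, -0.001], [-0.001, -0.001, -1.0]]
contact_force: [-1.2, -1.1, 5.5]
grip_width: 0.0318
grasp_force: 44.5
```

servo_tool --pt "0 0 -0.005 0 0 0" --pt "0 0 -0.02 0 0 0" --pt "0 0 -0.05 0 0 0" --pt "0 0 -0.09 0 0 0" --pt "0 0 -0.13 0 0 0"

```text
clock: 18.68
tool_pos: [0.4998, 0.2959, 0.3343]
orientation: [[-1.0, 0.001, 0.001], [0.001, 1.0, -0.001], [-0.001, -0.001, -1.0]]
contact_force: [0.6, 0.8, -2.3]
grip_width: 0.0317
grasp_force: 44.9
```

Run:
```python
from h import *
s=arm.get_state();print(s['tool_pos'],s['contact_force'],s['torque'])
for n in ['scene','top']:
    p,d,c=snap(n); save(p,n+'5.png')
    for o in arm.cut_out('lid',n)[:2]:
        P=cloud(c,d,o['pixels']);print(n,o['conf'],o['rect'],np.percentile(P,[2,98],axis=0).ravel())
        P=P[P[:,2]>.1]
        if len(P)>20:
            # lid flange plane: ring pts
            g=s['tool_pos'][:2];r=np.hypot(*(P[:,:2]-g).T);Q=P[(r>.066)&(r<.09)]
            A=np.c_[Q[:,:2]-g,np.ones(len(Q))];f=np.linalg.lstsq(A,Q[:,2],rcond=None)[0];print('plane',f,len(Q),cv2.minEnclosingCircle(Q[:,:2].astype(np.float32)))
    for o in arm.cut_out('pot',n)[:1]:
        P=cloud(c,d,o['pixels']);P=P[(P[:,2]>.165)&(P[:,2]<.175)];r=np.hypot(*(P[:,:2]-[.662,.0395]).T);P=P[(r<.088)&(r>.066)];print('pot',circ(P),P[:,2].mean(),len(P))
```

```text
[0.4998 0.2959 0.3343] [ 0.6301  0.7799 -2.2596] [-0.002  -0.0839 -0.0449]
scene 0.92 [422.5, 286.1, 497.2, 353.9] [0.4654 0.2177 0.1386 0.578  0.3733 0.1882]
plane [-0.0016  0.0063  0.1428] 1168 ((0.49971064925193787, 0.2955247461795807), 0.08527970314025879)
scene 0.22 [470.0, 385.1, 514.8, 436.7] [0.6051 0.4169 0.0152 0.6543 0.4783 0.2108]
plane [0. 0. 0.] 0 ((0.0, 0.0), 0.0)
pot (array([0.6629, 0.0401]), np.float64(0.07797007405924178)) 0.1686832447907042 411
top 0.58 [192.0, 206.5, 228.6, 263.7] [0.424  0.217  0.1338 0.5777 0.3115 0.1826]
plane [-0.0031  0.0068  0.1439] 470 ((0.5004775524139404, 0.2900596857070923), 0.0847114697098732)
top 0.32 [440.5, 195.7, 471.5, 223.3] [ 0.5701 -0.5864 -0.0015  0.6458 -0.487   0.0963]
pot (array([0.6614, 0.0394]), np.float64(0.07796070670395372)) 0.16982379305230258 176
```

servo_tool --pt "-0.01 -0.01 -0.04 0 0 0" --pt "-0.04 -0.055 -0.08 0 0 0" --pt "-0.07 -0.105 -0.1 0 0 0" --pt "-0.1 -0.155 -0.105 0 0 0" --pt "-0.13 -0.205 -0.105 0 0 0"

```text
clock: 19.6
tool_pos: [0.6307, 0.0891, 0.4368]
orientation: [[-1.0, 0.001, -0.0], [0.001, 1.0, -0.001], [0.0, -0.001, -1.0]]
contact_force: [1.0, 0.2, -1.8]
grip_width: 0.0321
grasp_force: 45.4
```

servo_tool --pt "-0.02 -0.03 0 0 0 0" --pt "-0.032 -0.051 0.01 0 0 0" --pt "-0.032 -0.051 0.03 0 0 0" --pt "-0.032 -0.051 0.045 0 0 0" --pt "-0.032 -0.051 0.045 0 0 0"

```text
clock: 20.23
tool_pos: [0.6613, 0.0404, 0.3905]
orientation: [[-1.0, 0.0, -0.003], [0.0, 1.0, -0.001], [0.003, -0.001, -1.0]]
contact_force: [0.0, 0.1, -0.6]
grip_width: 0.0318
grasp_force: 45.4
```

Run:
```python
from h import *
s=arm.get_state()
seq([(np.array([.662,.0395,.3646]),down(np.pi/2))])
for n in ['scene','top']:
    p,d,c=snap(n)
    for o in arm.cut_out('lid',n)[:1]:
        P=cloud(c,d,o['pixels']);P=P[P[:,2]>.15]
        g=s['tool_pos'][:2];r=np.hypot(*(P[:,:2]-g).T);Q=P[(r>.066)&(r<.09)]
        A=np.c_[Q[:,:2]-g,np.ones(len(Q))];f=np.linalg.lstsq(A,Q[:,2],rcond=None)[0];print('plane',f,len(Q),cv2.minEnclosingCircle(Q[:,:2].astype(np.float32)))
```

```text
[-0.7 -0.9 25.9] [-0.  -0.2 -0. ]
plane [-0.0146 -0.0031  0.1993] 1269 ((0.6590596437454224, 0.039535555988550186), 0.08558738976716995)
plane [0.0021 0.0058 0.2018] 293 ((0.6554759740829468, 0.00080778548726812), 0.07273907214403152)
```

servo_tool --pt "-0.001 -0.0005 0.006 0 0 0" --pt "-0.001 -0.0005 0.012 0 0 0" --pt "-0.001 -0.0005 0.018 0 0 0" --pt "-0.001 -0.0005 0.022 0 0 0" --pt "-0.001 -0.0005 0.022 0 0 0"

```text
clock: 21.05
tool_pos: [0.6627, 0.0394, 0.3701]
orientation: [[-1.0, 0.001, -0.0], [0.001, 1.0, -0.001], [0.0, -0.001, -1.0]]
contact_force: [-0.2, -0.3, -1.6]
grip_width: 0.0319
grasp_force: 45.4
```

servo_tool --pt "0 0 0.001 0 0 0" --pt "0 0 0.002 0 0 0" --pt "0 0 0.003 0 0 0" --pt "0 0 0.003 0 0 0"

```text
clock: 21.55
tool_pos: [0.6628, 0.0394, 0.3674]
orientation: [[-1.0, 0.001, 0.0], [0.001, 1.0, -0.001], [-0.0, -0.001, -1.0]]
contact_force: [0.8, -0.3, -2.4]
grip_width: 0.0318
grasp_force: 45.4
```

servo_tool --pt "0 0 0.001 0 0 0" --pt "0 0 0.001 0 0 0" --pt "0 0 0.001 0 0 0"

```text
clock: 21.92
tool_pos: [0.6628, 0.0394, 0.3665]
orientation: [[-1.0, 0.001, 0.001], [0.001, 1.0, -0.001], [-0.001, -0.001, -1.0]]
contact_force: [-0.1, 0.1, -1.1]
grip_width: 0.0319
grasp_force: 45.4
```

servo_tool --pt "0 0 0.001 0 0 0" --pt "0 0 0.0015 0 0 0" --pt "0 0 0.0015 0 0 0"

```text
clock: 22.3
tool_pos: [0.6628, 0.0394, 0.3649]
orientation: [[-1.0, 0.001, 0.0], [0.001, 1.0, -0.001], [-0.0, -0.001, -1.0]]
contact_force: [-0.3, 0.4, -1.6]
grip_width: 0.0319
grasp_force: 45.5
```

servo_tool --pt "0 0 0.0005 0 0 0" --pt "0 0 0.001 0 0 0" --pt "0 0 0.001 0 0 0"

```text
clock: 22.68
tool_pos: [0.6627, 0.0395, 0.3647]
orientation: [[-1.0, 0.001, 0.001], [0.001, 1.0, -0.001], [-0.001, -0.001, -1.0]]
contact_force: [-2.7, 1.0, 4.9]
grip_width: 0.0318
grasp_force: 46.1
```

Contact came at the expected seated height (TCP 0.3647). I'll release and check.

servo_tool --pt "0 0 0 0 0 0" --pt "0 0 0 0 0 0" --pt "0 0 0 0 0 0" --pt "0 0 0 0 0 0" --jaw 0.06

```text
clock: 23.18
tool_pos: [0.6628, 0.0393, 0.3638]
orientation: [[-1.0, 0.001, 0.0], [0.001, 1.0, -0.001], [-0.0, -0.001, -1.0]]
contact_force: [1.1, -0.1, 0.3]
grip_width: 0.0601
grasp_force: 0.0
```

servo_tool --pt "0 0 -0.01 0 0 0" --pt "0 0 -0.03 0 0 0" --pt "0.04 0 -0.06 0 0 0" --pt "0.09 0 -0.08 0 0 0" --pt "0.14 0 -0.08 0 0 0"

```text
clock: 23.8
tool_pos: [0.5215, 0.0396, 0.4458]
orientation: [[-1.0, 0.001, 0.004], [0.001, 1.0, -0.001], [-0.004, -0.001, -1.0]]
contact_force: [0.4, 0.8, 0.3]
grip_width: 0.06
grasp_force: 0.0
```

servo_tool --pt "0.05 -0.01 0 0 0 0" --pt "0.08 -0.01 0 0 0 0" --pt "0.08 -0.01 0 0 0 0"

```text
clock: 24.18
tool_pos: [0.4411, 0.0298, 0.4452]
orientation: [[-1.0, 0.001, 0.002], [0.001, 1.0, -0.001], [-0.002, -0.001, -1.0]]
contact_force: [0.6, -0.3, -0.1]
grip_width: 0.06
grasp_force: 0.0
```

Run:
```python
from h import *
s=arm.get_state();print(s['tool_pos'],s['clock'])
for n in ['scene','wrist']:
    p,d,c=snap(n); save(p,n+'6.png')
    if n=='wrist': np.savez('w6.npz',p=p,d=d,**c)
    for o in arm.cut_out('lid',n)[:1]:
        P=cloud(c,d,o['pixels']);P=P[P[:,2]>.15]
        g=np.array([.6627,.0395]);r=np.hypot(*(P[:,:2]-g).T);Q=P[(r>.066)&(r<.09)]
        A=np.c_[Q[:,:2]-g,np.ones(len(Q))];f=np.linalg.lstsq(A,Q[:,2],rcond=None)[0];print('plane',f,len(Q),cv2.minEnclosingCircle(Q[:,:2].astype(np.float32)))
    for o in arm.spot_point('knob_grip',n)[:1]: print(o,onz(c,[o['location']],.087))
    for o in arm.cut_out('heat_knob',n)[:1]:
        P=cloud(c,d,o['pixels']);P=P[P[:,2]>.085];print(o['rect'],P.mean(0),np.percentile(P,[2,98],axis=0).ravel())
    if n=='wrist':
        for o in arm.cut_out('hotplate',n)[:1]:
            P=cloud(c,d,o['pixels']);Q=P[(P[:,2]>.05)&(P[:,2]<.071)];print(cv2.minAreaRect(P[P[:,2]>.045][:,:2].astype(np.float32)))
            x0,y0,x1,y1=map(int,arm.cut_out('heat_knob',n)[0]['rect'])
            cr=p[y0-25:y1+25,x0-25:x1+25];print(x0-25,y0-25,cr.shape)
            save(cv2.resize(cr,None,fx=5,fy=5,interpolation=cv2.INTER_CUBIC),'k6.png')
```

```text
[0.4411 0.0298 0.4452] 24.175
plane [-0.0077 -0.0065  0.1734] 1602 ((0.6600595712661743, 0.03974509239196777), 0.08681200444698334)
{'location': [188.7, 239.1], 'conf': 0.27} [[ 0.6959 -0.3687  0.087 ]]
[355.6, 266.2, 373.4, 287.0] [0.5072 0.0625 0.0916] [0.4896 0.0454 0.0863 0.5236 0.0789 0.0962]
plane [-0.5454 -0.0189  0.1271] 308 ((0.5825092792510986, 0.03397880867123604), 0.020198389887809753)
{'location': [356.5, 272.0], 'conf': 0.89} [[0.5041 0.062  0.087 ]]
[333.8, 246.4, 377.2, 295.2] [0.505  0.061  0.0922] [0.4894 0.0445 0.0876 0.5209 0.0772 0.0953]
((0.5612338781356812, 0.05262055993080139), (0.22979356348514557, 0.26095086336135864), 81.29180908203125)
308 221 (99, 94, 3)
```

View pics/wrist6.png

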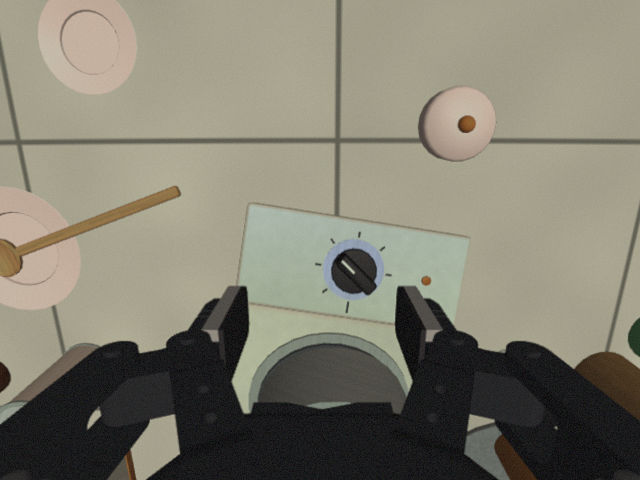

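Run:
```python
from h import *
for f,a,tick in [('w1.npz',[[202,147],[422,114],[217,243],[433,213]],[322,216]),('w6.npz',[[248,204],[469,238],[249,303],[390,323]],[347,307])]:
    w=dict(np.load(f)); q=onz(w,a,.052); q2=onz(w,a,.072)
    print('front corners',q[:2].tolist(),'crease',q2[2:].tolist()); e=q[1]-q[0]; print(np.linalg.norm(e),np.degrees(np.arctan2(e[1],e[0]))-90)
    m=(q[0]+q[1])/2; ps=np.arctan2(e[1],e[0])-np.pi/2; xh=np.array([np.cos(ps),np.sin(ps),0]); o=m+.155*xh; print('origin',o,'plate',o+.05*xh,'knobaxis',o-.105*xh)
    # pointer by image: dark & white pixels in bar, on tilted plane 30 mm above strip
w=dict(np.load('w6.npz'));img=w['p'];cv2.imwrite('pics/k6.png',cv2.resize(cv2.cvtColor(img[228:318,308:402],cv2.COLOR_RGB2BGR),None,fx=6,fy=6,interpolation=cv2.INTER_CUBIC))
d=w['d'];P=[]
v,u=np.mgrid[240:300,325:385];Q=world(w,np.c_[u.ravel(),v.ravel()],d[240:300,325:385].ravel())
T=Q[(Q[:,2]>.082)]
print('bar top',cv2.minAreaRect(T[:,:2].astype(np.float32)),T.mean(0),len(T),cv2.minEnclosingCircle(Q[(Q[:,2]>.067)&(Q[:,2]<.2)][:,:2].astype(np.float32)))
```

```text
front corners [[0.44604015485181275, -0.04082570250995525, 0.05199999999999999], [0.4823542547074871, 0.18035609779172196, 0.05199999999999999]] crease [[0.541766323695552, -0.056813216068771044, 0.07200000000000001], [0.5781155797814024, 0.16349675234636651, 0.07200000000000001]]
0.22414304056342885 -9.323760770705732
origin [0.6171 0.0447 0.052 ] plate [0.6665 0.0366 0.052 ] knobaxis [0.5135 0.0617 0.052 ]
front corners [[0.44590042143814396, -0.04364751466389809, 0.05199999999999999], [0.4809138306579149, 0.17908592224598077, 0.05199999999999999]] crease [[0.5434464498420232, -0.044120081848278286, 0.07200000000000001], [0.5659028687153886, 0.09935043579219924, 0.07200000000000001]]
0.22546867352889208 -8.933713153528231
origin [0.6165 0.0436 0.052 ] plate [0.6659 0.0359 0.052 ] knobaxis [0.5128 0.06   0.052 ]
bar top ((0.453790545463562, 0.04227455332875252), (0.15279918909072876, 0.029033679515123367), 20.048171997070312) [0.5026 0.0605 0.0985] 703 ((0.5211085081100464, 0.06290356069803238), 0.03588523715734482)
```

View pics/k6.png

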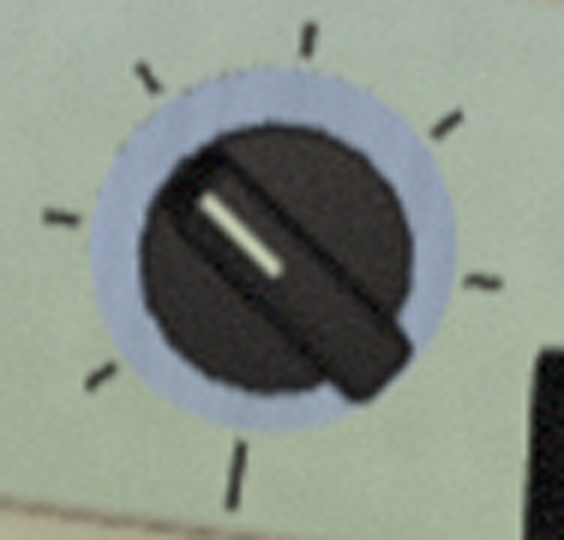

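The crop shows the white pointer line running upper-left from (278,272) to (205,198). The long tick is at (237,475), so the knob is at about 2 rad. The bar's centre is near full-picture pixel (356,275).

Run:
```python
from h import *
w=dict(np.load('w6.npz'))
f=lambda u,v:[308+u/6-.4,228+v/6-.4]
disc,sk,top=[onz(w,[f(*a)],z)[0] for a,z in [((273,248),.062),((277,258),.069),((287,280),.0914)]]
print(disc,sk,top)
ps=np.radians(-9);xh=np.array([np.cos(ps),np.sin(ps),0]);n=np.array([0,0,np.cos(.2)])-np.sin(.2)*xh
print('axis foot est',disc,sk-.007*n,top-.030*n)
# pointer angle in plane perpendicular to n
up=np.cross(np.cross(n,xh),n);up/=np.linalg.norm(up)  # up-slope dir (toward rear)
rt=np.cross(up,n) # clockwise side seen from above
C=disc
def plane(uv,h):
    o=-w['R'].T@w['t'];r=(rays(w,[uv])@w['R'])[0];return o+r*(((C+h*n-o)@n)/(r@n))
for a,b in [((278,272),(205,198)),((287,280),(190,175)),((222,156),(395,318)),((175,195),(345,395))]:
    v=plane(f(*b),.03)-plane(f(*a),.03);print('bar',np.degrees(np.arctan2(v@rt,v@up)))
for t in [(237,475),(62,218),(308,40),(482,282)]:
    v=plane(f(*t),0)-C;print('tick',np.degrees(np.arctan2(v@rt,v@up)))
```

```text
[0.5105 0.061  0.062 ] [0.5096 0.0611 0.069 ] [0.5047 0.0607 0.0914]
axis foot est [0.5105 0.061  0.062 ] [0.511  0.0609 0.0621] [0.5105 0.0597 0.062 ]
bar 126.7454460864365
bar 128.59682395885315
bar -55.59190500045511
bar -49.00322538474139
tick -0.25811479555275235
tick 89.61004652514092
tick -179.6949069959682
tick -89.22062117592428
```

```bash
cat > k.py <<'E'
from h import *
ps=np.radians(-9);xh=np.array([np.cos(ps),np.sin(ps),0]);n=np.array([0,0,np.cos(.2)])-np.sin(.2)*xh
up=np.cross(np.cross(n,xh),n);up/=np.linalg.norm(up);rt=np.cross(up,n)
F=np.array([.5107,.0607,.062])
def kp(cw,h): # tool pose, closing dir y at clockwise angle cw (deg), grasp h above strip
    a=np.radians(cw);y=np.cos(a)*up+np.sin(a)*rt;z=-n;R=np.c_[np.cross(y,z),y,z];return F+h*n-.155*z,R
E
python3 - <<'E'
from k import *
s=arm.get_state();p0=np.array(s['tool_pos'])
A,RA=kp(37.5,.108);B,RB=kp(37.5,.028)
q=[(p0+(A-p0)*f,down(np.radians(90-45.5*k))) for k,f in((1,.0),(2,.0),(3,0))]
seq(q+[(A,RA),(B,RB)]); print(A,B,RB)
E
```

```text
[0. 0. 0.] [-0.   0.  45.4]
[0. 0. 0.] [ 0.   0.  45.5]
[0. 0. 0.] [ 0.   0.  45.5]
[ 38.6 -17.4 123.9] [-9.1  7.   0. ]
[ 0.  0. 80.] [0. 0. 0.]
[0.4591 0.0689 0.3198] [0.4748 0.0664 0.2414] [[ 0.7134  0.6727  0.1962]
 [ 0.6903 -0.7229 -0.0311]
 [ 0.1209  0.1576 -0.9801]]
```

servo_tool --pt "0 0 0 0 0 9.1" --pt "0 0 0 0 0 18.2" --pt "0 0 0 0 0 27.3" --pt "0 0 0 0 0 36.4" --pt "0 0 0 0 0 45.4" --jaw 0.035

```text
clock: 25.3
tool_pos: [0.4429, 0.0297, 0.4438]
orientation: [[-0.698, 0.716, 0.0], [0.716, 0.698, -0.001], [-0.001, -0.0, -1.0]]
contact_force: [-0.0, -0.4, -0.4]
grip_width: 0.0349
grasp_force: 0.0
```

servo_tool --pt "0 0 0 0 0 9.1" --pt "0 0 0 0 0 18.2" --pt "0 0 0 0 0 27.3" --pt "0 0 0 0 0 36.4" --pt "0 0 0 0 0 45.5"

```text
clock: 25.92
tool_pos: [0.4429, 0.0297, 0.4438]
orientation: [[0.022, 1.0, 0.0], [1.0, -0.022, -0.001], [-0.001, 0.0, -1.0]]
contact_force: [0.5, 0.0, -0.8]
grip_width: 0.0347
grasp_force: 0.0
```

servo_tool --pt "0 0 0 0 0 9.1" --pt "0 0 0 0 0 18.2" --pt "0 0 0 0 0 27.3" --pt "0 0 0 0 0 36.4" --pt "0 0 0 0 0 45.5"

```text
clock: 26.55
tool_pos: [0.4429, 0.0297, 0.4438]
orientation: [[0.728, 0.685, 0.0], [0.685, -0.728, -0.001], [-0.0, 0.001, -1.0]]
contact_force: [0.2, -0.7, 0.2]
grip_width: 0.0351
grasp_force: 0.0
```

servo_tool --pt "0.01 -0.004 0.031 -2.3 1.8 0" --pt "0.019 -0.009 0.062 -4.5 3.5 0" --pt "0.029 -0.013 0.093 -6.8 5.2 0" --pt "0.0386 -0.0174 0.124 -9.1 7 0" --pt "0.0386 -0.0174 0.124 -9.1 7 0"

```text
clock: 27.18
tool_pos: [0.458, 0.0692, 0.3184]
orientation: [[0.713, 0.674, 0.194], [0.692, -0.722, -0.031], [0.119, 0.156, -0.981]]
contact_force: [0.4, -0.6, 0.5]
grip_width: 0.0347
grasp_force: 0.0
```

servo_tool --pt "0 0 0 0 0 0" --pt "0 0 0 0 0 0"

```text
clock: 27.42
tool_pos: [0.4593, 0.0684, 0.321]
orientation: [[0.713, 0.673, 0.198], [0.691, -0.723, -0.032], [0.122, 0.16, -0.98]]
contact_force: [-0.3, 0.8, -0.2]
grip_width: 0.0351
grasp_force: 0.0
```

Run:
```python
from k import *
s=arm.get_state();print(s['joint_positions'],s['clock'])
seq([kp(37.5,.058),kp(37.5,.028)])
p,d,c=snap('wrist');save(p,'w7.png')
for o in arm.spot_point('knob_grip','wrist')[:1]: print(o,onz(c,[o['location']],.0845))
```

```text
[-0.0211  0.1295 -0.4765  0.7645 -0.0276  2.3581] 27.425
[-0.1 -0.8 51.1] [ 0.1 -0.1  0. ]
[ 0.  0. 30.] [0. 0. 0.]
{'location': [315.8, 252.7], 'conf': 0.77} [[0.5061 0.0627 0.0845]]
```

View pics/w7.png

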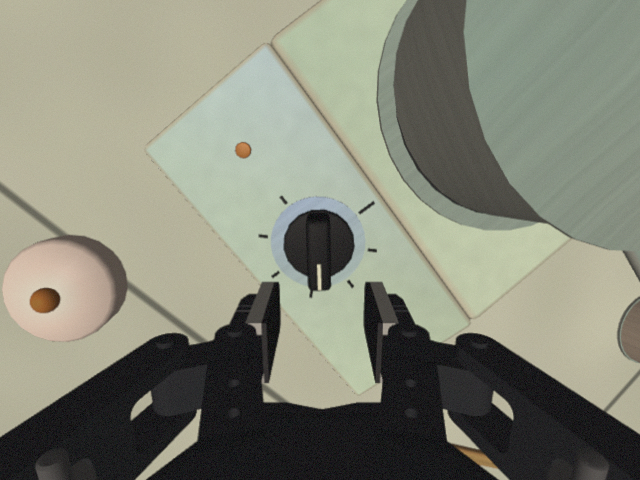

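The bar stands upright at column 319, centred and parallel between the pads. The lid sits on the pot at the right. I'll descend, grip and check.

servo_tool --pt "0 0 0.025 0 0 0" --pt "0 0 0.051 0 0 0" --pt "0 -0.001 0.067 0 0 0" --pt "0 -0.001 0.08 0 0 0" --pt "0 -0.001 0.08 0 0 0"

```text
clock: 28.15
tool_pos: [0.474, 0.0668, 0.2409]
orientation: [[0.713, 0.673, 0.196], [0.691, -0.722, -0.032], [0.12, 0.158, -0.98]]
contact_force: [-0.0, -0.3, 0.2]
grip_width: 0.0348
grasp_force: 0.0
```

servo_tool --pt "0 0 0 0 0 0" --pt "0 0 0 0 0 0" --pt "0 0 0 0 0 0" --pt "0 0 0 0 0 0" --jaw 0.0 --grip_force 30

```text
clock: 28.65
tool_pos: [0.4739, 0.0671, 0.2419]
orientation: [[0.713, 0.673, 0.198], [0.691, -0.722, -0.031], [0.122, 0.159, -0.98]]
contact_force: [-3.7, 1.9, 7.7]
grip_width: 0.0134
grasp_force: 32.8
```

Run:
```python
from k import *
s=arm.get_state();print(s['grip_width'],s['grasp_force'],s['contact_force'],s['torque'])
seq([kp(37.5,.028)])
```

```text
0.013380570471097307 32.79079556465149 [-3.6606  1.8937  7.7485] [0.3538 0.6457 0.0241]
[0.1 1.  0.7] [ 0.1 -0.1  0.1]
```

servo_tool --pt "0 0 0 0 0 -8" --pt "0 0 0 0 0 -16" --pt "0 0 0 0 0 -24" --pt "0 0 0 0 0 -32" --pt "0 0 0 0 0 -40"

```text
clock: 29.28
tool_pos: [0.4736, 0.0672, 0.2418]
orientation: [[0.108, 0.974, 0.197], [0.994, -0.104, -0.031], [-0.009, 0.2, -0.98]]
contact_force: [-7.1, 4.6, 9.6]
grip_width: 0.0131
grasp_force: 33.1
```

servo_tool --pt "0 0 0 0 0 -8" --pt "0 0 0 0 0 -16" --pt "0 0 0 0 0 -24" --pt "0 0 0 0 0 -32" --pt "0 0 0 0 0 -40"

```text
clock: 29.9
tool_pos: [0.4732, 0.0672, 0.2417]
orientation: [[-0.543, 0.816, 0.197], [0.829, 0.559, -0.031], [-0.135, 0.146, -0.98]]
contact_force: [-10.6, 3.2, 12.1]
grip_width: 0.0134
grasp_force: 33.6
```

servo_tool --pt "0 0 0 0 0 -8" --pt "0 0 0 0 0 -16" --pt "0 0 0 0 0 -24" --pt "0 0 0 0 0 -32" --pt "0 0 0 0 0 -37"

```text
clock: 30.52
tool_pos: [0.473, 0.067, 0.2417]
orientation: [[-0.925, 0.326, 0.196], [0.326, 0.945, -0.032], [-0.196, 0.034, -0.98]]
contact_force: [-11.3, -0.3, 14.5]
grip_width: 0.0132
grasp_force: 33.8
```

Run:
```python
from k import *
s=arm.get_state();print(s['grip_width'],s['grasp_force'],s['contact_force'],s['torque'],n@np.array(s['torque']))
seq([kp(-90,.028)])
```

```text
0.01322243694221864 33.84549915790558 [-11.2794  -0.3173  14.52  ] [-0.0418  1.9547 -0.1336] -0.061987621858087774
[-1.8 -0.   0.7] [ -0.1   0.  -10.2]
```

servo_tool --pt "-0.001 0 0 0 0 -3" --pt "-0.001 0 0 0 0 -6" --pt "-0.001 0 0 0 0 -8" --pt "-0.001 0 0 0 0 -8"

```text
clock: 31.02
tool_pos: [0.4733, 0.0668, 0.2417]
orientation: [[-0.961, 0.197, 0.195], [0.195, 0.98, -0.032], [-0.197, 0.008, -0.98]]
contact_force: [-16.7, 1.1, 17.7]
grip_width: 0.0132
grasp_force: 34.6
```

Run:
```python
from k import *
s=arm.get_state();print(s['contact_force'],n@np.array(s['torque']));seq([kp(-90,.028)])
```

```text
[-16.6744   1.1266  17.6709] 0.002139281153327753
[-1.4 -0.1  0.7] [-0.  -0.1 -2.4]
```

servo_tool --pt "0 0 0 0 0 -1" --pt "0 0 0 0 0 -2" --pt "0 0 0 0 0 -3" --pt "0 0 0 0 0 -3"

```text
clock: 31.52
tool_pos: [0.4734, 0.0668, 0.2417]
orientation: [[-0.97, 0.147, 0.195], [0.144, 0.989, -0.032], [-0.197, -0.003, -0.98]]
contact_force: [-15.8, 1.7, 17.7]
grip_width: 0.0136
grasp_force: 35.0
```

Run:
```python
from k import *
s=arm.get_state();print(s['contact_force'],n@np.array(s['torque']));seq([kp(-90,.028)])
```

```text
[-15.8428   1.7126  17.7167] -0.6124601257514279
[-1.4 -0.1  0.6] [-0.  -0.1  0.5]
```

The torque jumped to -0.61 N m at the expected angle, so that's the stop. One small extra push, then release and retreat.

servo_tool --pt "0 0 0 0 0 -1" --pt "0 0 0 0 0 -1"

```text
clock: 31.78
tool_pos: [0.4735, 0.0667, 0.2418]
orientation: [[-0.972, 0.131, 0.195], [0.127, 0.991, -0.032], [-0.198, -0.006, -0.98]]
contact_force: [-15.8, 1.3, 16.4]
grip_width: 0.0137
grasp_force: 39.9
```

servo_tool --pt "0 0 0 0 0 0" --pt "0 0 0 0 0 0" --pt "0 0 0 0 0 0" --pt "0 0 0 0 0 0" --jaw 0.045

```text
clock: 32.28
tool_pos: [0.4749, 0.0666, 0.2414]
orientation: [[-0.972, 0.13, 0.197], [0.127, 0.991, -0.032], [-0.2, -0.006, -0.98]]
contact_force: [-0.0, 0.3, 0.6]
grip_width: 0.045
grasp_force: 0.0
```

servo_tool --pt "0 0 -0.01 0 0 0" --pt "0 0 -0.03 0 0 0" --pt "0 0 -0.07 0 0 0" --pt "0 0 -0.12 0 0 0" --pt "0 0 -0.17 0 0 0"

```text
clock: 32.9
tool_pos: [0.4404, 0.0721, 0.4103]
orientation: [[-0.972, 0.13, 0.198], [0.127, 0.991, -0.032], [-0.2, -0.006, -0.98]]
contact_force: [0.2, 0.3, -0.1]
grip_width: 0.045
grasp_force: 0.0
```

servo_tool --pt "0 0 0 0 0 0" --pt "0 0 0 0 0 0" --pt "0 0 0 0 0 0"

```text
clock: 33.28
tool_pos: [0.4411, 0.072, 0.4071]
orientation: [[-0.972, 0.13, 0.195], [0.127, 0.991, -0.032], [-0.198, -0.006, -0.98]]
contact_force: [-0.1, 0.1, 0.1]
grip_width: 0.0447
grasp_force: 0.0
```

Run:
```python
from h import *
s=arm.get_state();print(s['tool_pos'],s['contact_force'])
a,_,cw=snap('wrist');k=arm.cut_out('heat_knob','wrist')[0]['rect'];print(k)
b,d,c=snap('scene')
for nm in ['lid','saucer','pot']:
  for o in arm.cut_out(nm,'scene')[:1]:
    P=cloud(c,d,o['pixels'])
    if nm=='lid':
        P=P[P[:,2]>.15];g=np.array([.6627,.0395]);r=np.hypot(*(P[:,:2]-g).T);Q=P[(r>.066)&(r<.09)]
        A=np.c_[Q[:,:2]-g,np.ones(len(Q))];f=np.linalg.lstsq(A,Q[:,2],rcond=None)[0];print('plane',f,cv2.minEnclosingCircle(Q[:,:2].astype(np.float32)))
    else: print(nm,o['rect'],P.mean(0))
u,v=int((k[0]+k[2])/2),int((k[1]+k[3])/2);x0=max(0,u-60);y0=max(0,v-60)
ka=cv2.resize(a[y0:y0+120,x0:x0+120],(400,400),interpolation=cv2.INTER_CUBIC)
sb=cv2.resize(b[180:400,225:445],(400,400),interpolation=cv2.INTER_CUBIC)
save(np.hstack([ka,sb]),'fin.png')
```

```text
[0.4411 0.072  0.4071] [-0.0768  0.1181  0.0771]
[297.4, 185.3, 349.4, 245.6]
plane [-0.0108 -0.0065  0.1733] ((0.6601431369781494, 0.03883624076843262), 0.08640572428703308)
saucer [319.9, 178.4, 351.4, 203.4] [ 0.2848 -0.2073  0.006 ]
pot [287.0, 262.2, 363.0, 347.1] [0.7057 0.0726 0.131 ]
```

View pics/fin.png

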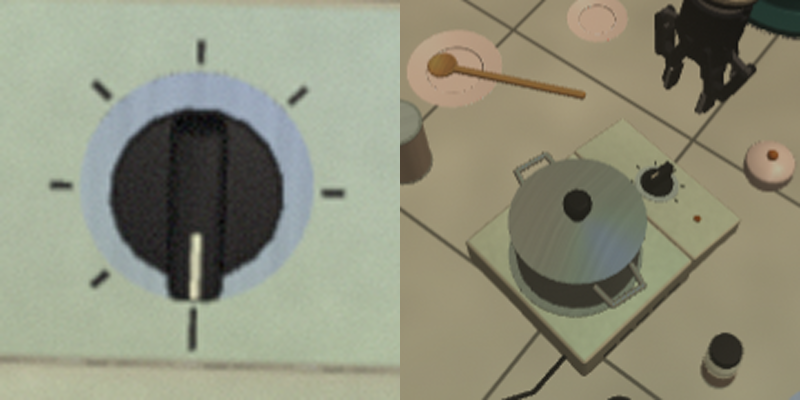

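The pointer at left lines up with the long tick, so the knob is off at the stop. The lid sits level and centred on the pot, the spoon's bowl is in the middle-sized saucer, and the arm is clear. I'm handing in.

```bash
python3 -c "
from plant import arm
print(arm.job_done())"
```

```text
the job is handed in; nothing more can be done
None
```

I handed the job in at about 33 s: the spoon's bowl is in the middle-sized saucer, the lid is seated on the pot, and the hot plate knob is off at its anticlockwise stop; the judge's result wasn't shown.

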